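Find the trivet that rocks and slide it back onto the band

TASK

One of the four wooden trivets rocks because the foot under its iron stud is worn short: press gently on the studs until you find the one whose stud sinks under the press. Slide that one, without lifting it off the table, straight back until it stands wholly on the dark inlaid band, press its stud down once more there to make sure it is the rocking one, and let go so that it stands level. Leave the other three trivets where they stand and the other things undisturbed.

Things in the scene. Friction and masses are not known exactly. Their poses are not given: they have to be found in the camera images.
- trivet_1: One of four alike round wooden trivets, 0.14 to 0.28 kg: disc 120 mm across, 16 mm thick, on four feet; top face 30 mm above the table. Origin: centre of the disc, at the soles; z up; x points from the centre to a flush dark iron stud (22 mm across) in the top, 48 mm from the centre. It may or may not be the one that rocks.
- trivet_2: As trivet_1 in size, origin and axes; it may or may not be the one that rocks. All four: feet 14 mm thick and 14 mm high, 52 mm from the centre, at 0 (under the stud), 82, 180 and 278 degrees from x.
- trivet_3: As trivet_1; it may or may not be the one that rocks. On the three sound ones all feet reach the table and a press on the stud meets a firm stop at once, at 30 mm height.
- trivet_4: As trivet_1; it may or may not be the one that rocks. On the one that rocks the foot under the stud is 8 mm too short: alone it stands level on the other three, but 0.2 to 1 N straight down on its stud tips it by about 0.18 rad, the stud sinking about 7 mm until the foot meets the table; let go, it tips back level.
- trivet_1_stud (a point): Centre of the stud in the top face of trivet_1.
- trivet_2_stud (a point): Centre of the stud in the top face of trivet_2.
- trivet_3_stud (a point): Centre of the stud in the top face of trivet_3.
- trivet_4_stud (a point): Centre of the stud in the top face of trivet_4.
- band: Straight dark wooden band inlaid flush in the table top, along the far side of the work area behind the trivets: 740 mm long along its y axis, 170 mm deep along x, nothing to feel. Origin: its centre, at table height; x points away from the robot. The table between the trivets and it, and the band itself, are clear.
- iron: Bystander: steam iron, about 240 x 112 mm, 145 mm high, standing flat on the right of the table; origin under its middle.
- peg_1: Bystander: blue plastic clothes peg, 78 x 15 x 12 mm, lying about lengthwise away from the robot between two trivets; origin under its middle, x along it.
- peg_2: Bystander: blue plastic clothes peg, 78 x 15 x 12 mm, lying about lengthwise away from the robot between two trivets; origin under its middle, x along it.
- peg_3: Bystander: blue plastic clothes peg, 78 x 15 x 12 mm, lying about lengthwise away from the robot between two trivets; origin under its middle, x along it.
- bowl: Bystander: glass bowl, 170 mm across, 75 mm high, on the left of the table; origin under its centre.
- spoon: Bystander: wooden spoon, 200 mm long, lying crosswise on the right of the table, beyond the iron.
- jar: Bystander: glass jar with lid, 80 mm across, 110 mm high, on the left of the table; origin under its centre.
Things that resemble listed ones, but are neither listed nor needed, are in the scene too. What is shaped like the trivet_1 but purple or yellow is not meant. Leave any blue or orange look-alike of the trivet_3 alone.

How it is judged (in metres and radians):
On the way, in this order (a step that is already met when the one before it is completed fails the run):
1. a trivet that has not been slid away is rocked: its stud sinks more than 4 mm under a press of the gripper (only the one with the short foot can) (((height (world z) of trivet_1_stud below 0.026 m and contact force between the fingers and trivet_1 above 0.5 N and distance of trivet_1 from where it was at the start of the episode below 0.03 m) or (height (world z) of trivet_2_stud below 0.026 m and contact force between the fingers and trivet_2 above 0.5 N and distance of trivet_2 from where it was at the start of the episode below 0.03 m) or (height (world z) of trivet_3_stud below 0.026 m and contact force between the fingers and trivet_3 above 0.5 N and distance of trivet_3 from where it was at the start of the episode below 0.03 m) or (height (world z) of trivet_4_stud below 0.026 m and contact force between the fingers and trivet_4 above 0.5 N and distance of trivet_4 from where it was at the start of the episode below 0.03 m))), for 0.05 s.
2. one trivet has been slid back wholly onto the band (((x of trivet_1 in the frame of band between -0.028 and 0.028 m and y of trivet_1 in the frame of band between -0.37 and 0.37 m) or (x of trivet_2 in the frame of band between -0.028 and 0.028 m and y of trivet_2 in the frame of band between -0.37 and 0.37 m) or (x of trivet_3 in the frame of band between -0.028 and 0.028 m and y of trivet_3 in the frame of band between -0.37 and 0.37 m) or (x of trivet_4 in the frame of band between -0.028 and 0.028 m and y of trivet_4 in the frame of band between -0.37 and 0.37 m))), for 0.1 s.
3. the trivet on the band is rocked there: its stud sinks more than 4 mm under a press (((x of trivet_1 in the frame of band between -0.028 and 0.028 m and y of trivet_1 in the frame of band between -0.37 and 0.37 m and height (world z) of trivet_1_stud below 0.026 m and contact force between the fingers and trivet_1 above 0.5 N) or (x of trivet_2 in the frame of band between -0.028 and 0.028 m and y of trivet_2 in the frame of band between -0.37 and 0.37 m and height (world z) of trivet_2_stud below 0.026 m and contact force between the fingers and trivet_2 above 0.5 N) or (x of trivet_3 in the frame of band between -0.028 and 0.028 m and y of trivet_3 in the frame of band between -0.37 and 0.37 m and height (world z) of trivet_3_stud below 0.026 m and contact force between the fingers and trivet_3 above 0.5 N) or (x of trivet_4 in the frame of band between -0.028 and 0.028 m and y of trivet_4 in the frame of band between -0.37 and 0.37 m and height (world z) of trivet_4_stud below 0.026 m and contact force between the fingers and trivet_4 above 0.5 N))), for 0.05 s.
At the end, for the whole second after the job is handed in: The rocking trivet stands level on the table, at rest, wholly on the band (its centre within 28 mm of the band's long centre line, so that the rim overhangs by 3 mm at most, and within the band's length); each of the other three stands level within 25 mm of where it was (((x of trivet_1 in the frame of band between -0.028 and 0.028 m and y of trivet_1 in the frame of band between -0.37 and 0.37 m and distance of each of trivet_2, trivet_3, trivet_4 from where it was at the start of the episode below 0.025 m) or (x of trivet_2 in the frame of band between -0.028 and 0.028 m and y of trivet_2 in the frame of band between -0.37 and 0.37 m and distance of each of trivet_1, trivet_3, trivet_4 from where it was at the start of the episode below 0.025 m) or (x of trivet_3 in the frame of band between -0.028 and 0.028 m and y of trivet_3 in the frame of band between -0.37 and 0.37 m and distance of each of trivet_1, trivet_2, trivet_4 from where it was at the start of the episode below 0.025 m) or (x of trivet_4 in the frame of band between -0.028 and 0.028 m and y of trivet_4 in the frame of band between -0.37 and 0.37 m and distance of each of trivet_1, trivet_2, trivet_3 from where it was at the start of the episode below 0.025 m)) and angle between each of trivet_1, trivet_2, trivet_3, trivet_4's own z axis and vertical below 0.05 rad and height (world z) of each of trivet_1, trivet_2, trivet_3, trivet_4 below 0.006 m and linear speed of each of trivet_1, trivet_2, trivet_3, trivet_4 below 0.01 m/s); the robot touches nothing.
It fails at once if a trivet is lifted off the table (by more than 15 mm) (height (world z) of any of trivet_1, trivet_2, trivet_3, trivet_4 above 0.015 m).
It fails at once if a trivet is pressed or pushed with more than 80 N (contact force between the fingers and trivet_1 above 80 N or contact force between the fingers and trivet_2 above 80 N or contact force between the fingers and trivet_3 above 80 N or contact force between the fingers and trivet_4 above 80 N).
It fails at once if a second trivet is slid away (two of them are more than 40 mm from where they were) (distance of each of trivet_1, trivet_2 from where it was at the start of the episode above 0.04 m or distance of each of trivet_1, trivet_3 from where it was at the start of the episode above 0.04 m or distance of each of trivet_1, trivet_4 from where it was at the start of the episode above 0.04 m or distance of each of trivet_2, trivet_3 from where it was at the start of the episode above 0.04 m or distance of each of trivet_2, trivet_4 from where it was at the start of the episode above 0.04 m or distance of each of trivet_3, trivet_4 from where it was at the start of the episode above 0.04 m).
It fails at once if a bystander is moved by more than 25 mm (distance of any of iron, peg_1, peg_2, peg_3, bowl, spoon, jar from where it was at the start of the episode above 0.025 m).
It also fails if it takes over 72 s, if anything falls off the work surface, if the arm or the gripper's body presses on something with over 40 N, if the wrist force passes 120 N, or if a joint passes its speed limit or range.

ROBOT

A 6-joint arm with a two-finger parallel gripper is mounted at the origin on the work surface. World frame = base frame: x ahead of the robot, y to its left, z up, the work surface at z = 0. Lengths are in m, angles in degrees, forces in N, time in s.
With the tool pointing down it reaches from about 0.375 to 0.975 m from the base axis. Payload 3.8 kg.
Tool frame: the origin (TCP) lies midway between the tips of the shut fingers; the grasp point (between the pads) lies tcp_to_grasp behind it (tcp_to_grasp is the distance from the TCP to the grasp point, in m); z points along the fingers, y is the line along which they close (so a half turn about z gives the same grasp; the last joint's range is limited). The gripper opens to 85 mm and grips with 20 to 120 N. Pads are 22 mm wide; open, the fingers measure 114 mm over their backs; the gripper's body (76 mm by 85 mm) begins 54 mm behind the grasp point. The pads swing forward as they close: fully open they stand 13 mm farther back than shut.
Start: joints at [61.026, 15.12, 91.902, -0, 72.978, -2.114], TCP at [0.305, 0.602, 0.231] pointing down, gripper open.
Joint ranges: [-150.88, 150.88], [-54.13, 125.18], [17.81, 147.31], [-75.09, 255.09], [0, 152.58], [-146.25, 146.25]. Speed limits (degrees/s): [147.25, 147.25, 180, 180, 180, 180].

INTERFACE

Orientations are given as a 3x3 rotation matrix whose columns are the frame's x, y, z axes.
In Python, from station import * gives the robot as it stands.
- The arm moves only by the shell command python3 -m jog 'ROWS' [OPENING] [FORCE]. ROWS is JSON, a list of rows, each an object with "xyz": the shift along the tool's x, y, z in mm, a list of three; "twist": the turn, a rotation vector about the tool's x, y, z in degrees, a list of three. A call has 1 to 12 rows; each row is the pose to reach, as a shift and turn from the pose commanded when the call began, along the tool's axes at that moment; what a row does not reach only later rows make up. A row lasts 1/8 s, in which the tool goes at most 62.5 mm and 10.7 degrees, less where a joint would pass 70% of its speed; a pose out of reach is approached as far as the arm can. A call with a gripper value outside its range is refused whole. OPENING is the opening, from 0 (shut) to 1 (fully open), set as the call begins (- or left out, the last holds). The fingers move at their own pace and stop on an object; FORCE is the grip in N (left out, the last holds). Time passes only in rows, so rows that repeat a pose let the fingers close. It gives the time, the measured TCP pose, the force, the opening and the grip force at its end, in the units of the state.
- state(): the state, without advancing time (a new reading comes with each control period).
- snapshot(name): name is "scene" or "top"; returns (picture, depth): 384x512x3 uint8, red, green, blue; 384x512 float32, m along the optical axis (not along the pixel's ray), 0 where there is no reading.
- camera_model(name): a dict with "camera_matrix" (3x3 intrinsics, pixels), "eye" and "attitude" of the camera in the world. Camera axes: x right, y down, z forward; pixel columns grow to the right and rows downward; lengths in m; the calibration is good to about 2 mm. A picture is of the moment at which its call begins. camera_model takes no time and is no camera call.
- job_done(): hands the job in; it is judged then, once.
Trained networks look in the newest picture that a camera, given by its name, has taken for a name from the list of things; names that differ only in an ending like _2 or _b are one class to them, and where a whole thing is asked for, a point or a joint stands for the part that bears it (a point fixed in the world has none). Each returns a list of dicts, best first, with "conf" (0 to 1); they miss things now and then, are a little off and sometimes report something else, mostly with a low value. They report only what shows in the picture. A call takes as long as a camera call. They do not tell look-alikes from the thing itself.
- search_frame(camera, label): "centre" ([column, row] in pixels, amid what is visible of it).
The state is a dict: "t": time; "joint_positions": joint angles; "dq": joint speeds; "effort": joint torques, N m; "eef_pos": TCP position; "eef_rot": TCP orientation; "wrist_force": force on the tool from outside, world axes, zero at the start; "torque": the same for the moment, N m; "gripper_width": finger opening in m; "grip_force": force on a finger pad.
Only numpy, scipy, OpenCV 4.12 (cv2) and the standard library are available. Lean on these libraries where they do the work, as an engineer would, in place of code of your own. Each camera call takes 0.05 s, during which the arm holds its last target. There are 200 camera calls.

## Working session

There is one attempt and no reset: what is moved stays moved. The work goes in short steps, Python scripts to look and compute and a shell command to move; the robot and the scene stay as the last step left them, time stands still between calls to the robot, and variables do not carry over. Pictures are saved under pics/ and viewed, at most 10 in all, crops included, and the job is handed in when it is done.

```bash
mkdir -p pics; cat > h.py <<'E'
from station import *
import numpy as np, cv2
def w(cam,px,z=None,depth=None):
    m=camera_model(cam);K=np.array(m["camera_matrix"]);R=np.array(m["attitude"]);e=np.array(m["eye"])
    r=R@np.linalg.inv(K)@np.array([px[0],px[1],1.])
    if z is not None: return e+r*(z-e[2])/r[2]
    return e+r*depth[int(round(px[1])),int(round(px[0]))]
E
python3 - <<'E'
from h import *
s=state();print({k:s[k] for k in("t","eef_pos","eef_rot","wrist_force","gripper_width")})
for c in("top","scene"):
    p,d=snapshot(c);cv2.imwrite(f"pics/{c}0.png",cv2.resize(p[:,:,::-1],(800,600),interpolation=cv2.INTER_CUBIC))
    for l in("trivet_1","trivet_1_stud","peg_1","band","iron"):
        for r in search_frame(c,l): print(c,l,np.round(r["centre"],1),round(r["conf"],2),np.round(w(c,r["centre"],z=0.03 if "triv" in l else 0.0),3)[:2])
E
```

```text
{'t': 0.0, 'eef_pos': array([0.30461295, 0.60153004, 0.22995634]), 'eef_rot': array([[-8.92096761e-01,  4.51843048e-01, -1.10837457e-03],
       [ 4.51844396e-01,  8.92094600e-01, -1.96613148e-03],
       [ 1.00392133e-04, -2.25479236e-03, -9.99997453e-01]]), 'wrist_force': array([ 0.11474545, -0.54606809, -0.58931634]), 'gripper_width': 0.0854047250614334}
top trivet_1 [260.8 145.5] 0.88 [ 0.649 -0.066]
top trivet_1 [218.3 197.2] 0.83 [0.457 0.097]
top trivet_1 [165.3 200. ] 0.81 [0.451 0.295]
top trivet_1 [174.5 142.5] 0.77 [0.667 0.258]
top trivet_1 [268.4 188.9] 0.71 [ 0.485 -0.092]
top trivet_1 [322.  183.7] 0.66 [ 0.501 -0.293]
top trivet_1 [308.3 237.7] 0.66 [ 0.3   -0.237]
top trivet_1 [189.2 249.1] 0.61 [0.266 0.208]
top trivet_1_stud [271.7 192. ] 0.82 [ 0.473 -0.104]
top trivet_1_stud [306.1 236.3] 0.66 [ 0.305 -0.228]
top trivet_1_stud [263.1 141.5] 0.59 [ 0.664 -0.075]
top peg_1 [401.3 206.7] 0.54 [ 0.409 -0.599]
top peg_1 [192.2 186.8] 0.4 [0.501 0.198]
top band [244.5 147.7] 0.85 [ 0.647 -0.005]
top iron [402.5 208.9] 0.76 [ 0.4   -0.603]
scene trivet_1 [216.5 216.5] 0.89 [ 0.644 -0.072]
scene trivet_1 [231.8 165.3] 0.82 [ 0.303 -0.229]
scene trivet_1 [328.2 221.8] 0.78 [0.46 0.29]
scene trivet_1 [192.5 183.7] 0.75 [ 0.511 -0.283]
scene trivet_1 [296.9 256.6] 0.73 [0.686 0.276]
scene trivet_1 [325.9 192.7] 0.7 [0.288 0.208]
scene trivet_1 [234.  193.7] 0.61 [ 0.485 -0.099]
scene trivet_1_stud [230.8 164.7] 0.95 [ 0.301 -0.235]
scene trivet_1_stud [237.2 191.8] 0.86 [ 0.467 -0.095]
scene trivet_1_stud [212.  221.9] 0.86 [ 0.678 -0.067]
scene peg_1 [249.4 211.6] 0.51 [ 0.52  -0.006]
scene band [243.7 235. ] 0.56 [0.651 0.05 ]
scene band [386.3 252.6] 0.4 [0.479 0.513]
scene iron [152.2 152.4] 0.91 [ 0.355 -0.645]
```

View pics/top0.png

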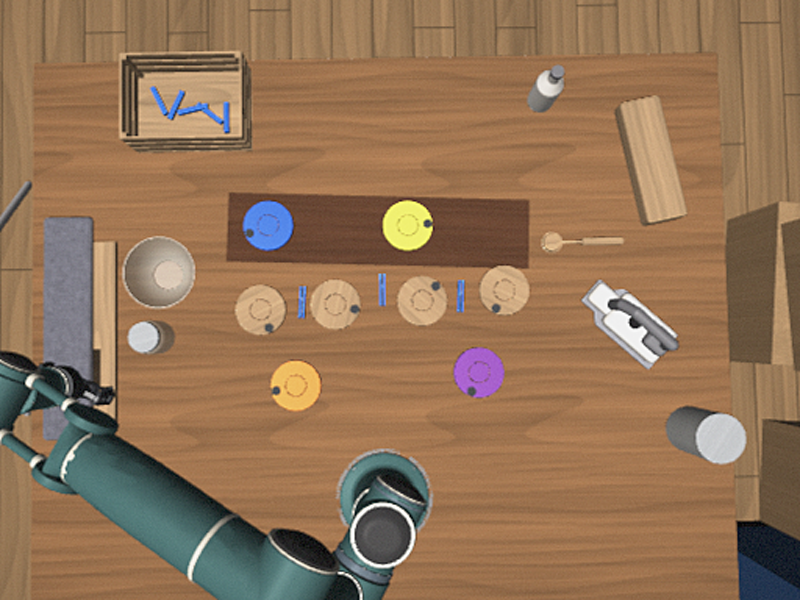

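View pics/scene0.png

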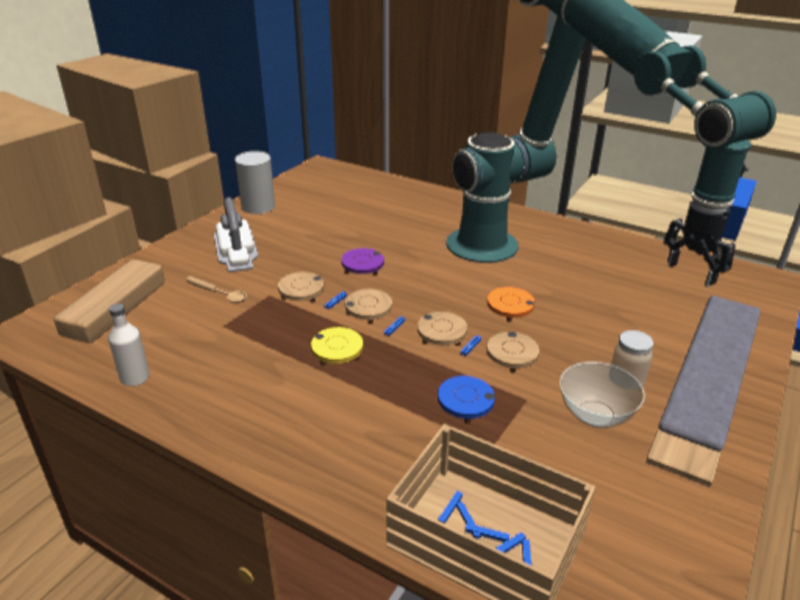

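The top view shows wooden trivets at 800x600 pixels (260,309), (336,304), (422,300) and (504,290). They are undyed, with three pegs between them, so they fit the description. The look-alikes are blue (268,225) and yellow (407,225), both standing on the band, plus orange (296,385) and purple (479,372). Next I'll measure the discs and studs from depth and colour.

```bash
python3 - <<'E'
from h import *
p,d=snapshot("top")
m=camera_model("top");K=np.array(m["camera_matrix"]);R=np.array(m["attitude"]);e=np.array(m["eye"])
v,u=np.mgrid[0:384,0:512]
P=(np.stack([u,v,np.ones_like(u)],-1)@np.linalg.inv(K).T*d[...,None])@R.T+e
z=P[...,2]
mask=((z>.02)&(z<.045)).astype(np.uint8)
n,lab,st,ce=cv2.connectedComponentsWithStats(mask)
g=p.max(2)
for i in range(1,n):
    if 400<st[i,4]<1500:
        c=w("top",ce[i],z=.03)
        k=(np.hypot(P[...,0]-c[0],P[...,1]-c[1])<.058)&(g<90)
        s=w("top",[u[k].mean(),v[k].mean()],z=.03) if k.sum() else c*0
        print(np.round(ce[i],1),st[i,4],"c",np.round(c[:2],4),"stud",np.round(s[:2],4),k.sum(),"r",round(np.hypot(*(s-c)[:2]),4),"ang",round(np.degrees(np.arctan2(s[1]-c[1],s[0]-c[0])),1),"z",round(np.median(z[lab==i]),4))
# band
hsv=cv2.cvtColor(p,cv2.COLOR_RGB2HSV)
k=(g<105)&(abs(z)<.01)&(P[...,0]>.5)&(P[...,0]<.8)&(abs(P[...,1])<.45)
n,lab,st,ce=cv2.connectedComponentsWithStats(k.astype(np.uint8));i=1+np.argmax(st[1:,4])
pts=np.argwhere(lab==i)[:,::-1].astype(np.float32)
b=cv2.boxPoints(cv2.minAreaRect(pts));print("band",st[i],b, [np.round(w("top",q,z=0)[:2],3) for q in b])
crop=p[120:225,140:350,::-1];cv2.imwrite("pics/crop1.png",cv2.resize(crop,(800,400),interpolation=cv2.INTER_CUBIC))
E
```

```text
[171.7 143.7] 795 c [0.6625 0.2687] stud [0.6414 0.2984] 17 r 0.0364 ang 125.3 z 0.0304
[260.9 143.7] 780 c [ 0.6563 -0.067 ] stud [ 0.6598 -0.1127] 12 r 0.0458 ang -85.6 z 0.03
[102.  173.5] 519 c [0.5549 0.5312] stud [0. 0.] 0 r 0.7682 ang -136.2 z 0.0315
[322.6 185.2] 792 c [ 0.495  -0.2953] stud [ 0.452  -0.2731] 15 r 0.0484 ang 152.8 z 0.0297
[270.1 191.8] 784 c [ 0.4738 -0.0978] stud [ 0.5077 -0.1299] 17 r 0.0467 ang -43.4 z 0.0299
[214.6 194.2] 797 c [0.4688 0.1106] stud [0.4561 0.0653] 17 r 0.0471 ang -105.7 z 0.0303
[166.8 197.7] 811 c [0.4594 0.2895] stud [0.4157 0.2723] 14 r 0.047 ang -158.5 z 0.0303
[306.4 237.6] 799 c [ 0.3    -0.2294] stud [ 0.2544 -0.21  ] 14 r 0.0496 ang 157.0 z 0.0295
[189.4 246. ] 810 c [0.2775 0.2073] stud [0.2657 0.256 ] 12 r 0.0501 ang 103.6 z 0.03
band [ 145  144  193   28 1753] [[144.98737 166.53516]
 [145.60864 140.23486]
 [337.596   144.76999]
 [336.97473 171.07028]] [array([0.582, 0.377]), array([0.683, 0.374]), array([ 0.651, -0.362]), array([ 0.55 , -0.357])]
```

View pics/crop1.png

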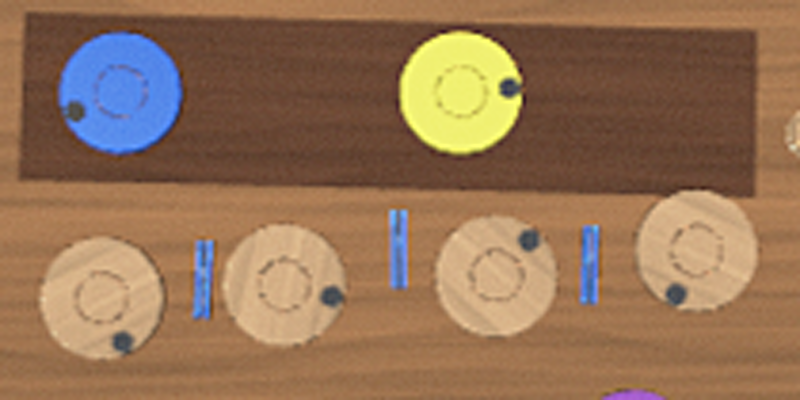

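The enlarged crop confirms four plain wooden trivets. In crop pixels the studs are at (122,342), (331,296), (529,240) and (676,294). The blue and yellow look-alikes stand on the band. I'll set out to the leftmost stud, with the fingers shut.

```bash
python3 -m jog '[{"xyz":[-50,-50,0],"twist":[0,0,-7]},{"xyz":[-100,-100,0],"twist":[0,0,-14]},{"xyz":[-150,-145,0],"twist":[0,0,-21]},{"xyz":[-200,-195,20],"twist":[0,0,-27]},{"xyz":[-248,-244,60],"twist":[0,0,-27]},{"xyz":[-248,-244,110],"twist":[0,0,-27]},{"xyz":[-248,-244,150],"twist":[0,0,-27]},{"xyz":[-248,-244,180],"twist":[0,0,-27]},{"xyz":[-248,-244,180],"twist":[0,0,-27]},{"xyz":[-248,-244,180],"twist":[0,0,-27]},{"xyz":[-248,-244,180],"twist":[0,0,-27]}]' 0
```

```text
t: 2.02
eef_pos: [0.4177, 0.2737, 0.0535]
eef_rot: [[-1.0, -0.003, 0.004], [-0.003, 1.0, 0.002], [-0.004, 0.002, -1.0]]
wrist_force: [0.8, -0.4, -0.6]
gripper_width: -0.0004
grip_force: 0.0
```

```bash
python3 -m jog '[{"xyz":[0,0,10]},{"xyz":[0,0,16]},{"xyz":[0,0,19]},{"xyz":[0,0,21]},{"xyz":[0,0,22]},{"xyz":[0,0,23]},{"xyz":[0,0,24]},{"xyz":[0,0,24]}]'
```

```text
schema error: expected keys xyz, twist
```

```bash
python3 -m jog '[{"xyz":[0,0,10],"twist":[0,0,0]},{"xyz":[0,0,16],"twist":[0,0,0]},{"xyz":[0,0,19],"twist":[0,0,0]},{"xyz":[0,0,21],"twist":[0,0,0]},{"xyz":[0,0,22],"twist":[0,0,0]},{"xyz":[0,0,23],"twist":[0,0,0]},{"xyz":[0,0,24],"twist":[0,0,0]},{"xyz":[0,0,24],"twist":[0,0,0]}]'
```

```text
t: 3.02
eef_pos: [0.4157, 0.2724, 0.0299]
eef_rot: [[-1.0, -0.002, -0.002], [-0.002, 1.0, -0.001], [0.002, -0.001, -1.0]]
wrist_force: [-7.8, -5.5, 22.3]
gripper_width: -0.0001
grip_force: 11.6
```

Trivet A (leftmost) is firm: it stops at 29.9 mm with 22 N. Next is B.

```bash
python3 -m jog '[{"xyz":[0,0,-20],"twist":[0,0,0]},{"xyz":[-10,-50,-24],"twist":[0,0,0]},{"xyz":[-20,-105,-24],"twist":[0,0,0]},{"xyz":[-30,-160,-24],"twist":[0,0,0]},{"xyz":[-40,-207,-20],"twist":[0,0,0]},{"xyz":[-40,-207,-14],"twist":[0,0,0]},{"xyz":[-40,-207,-9],"twist":[0,0,0]},{"xyz":[-40,-207,-6],"twist":[0,0,0]},{"xyz":[-40,-207,-4],"twist":[0,0,0]},{"xyz":[-40,-207,-2],"twist":[0,0,0]},{"xyz":[-40,-207,-1],"twist":[0,0,0]},{"xyz":[-40,-207,-1],"twist":[0,0,0]}]'
```

```text
t: 4.53
eef_pos: [0.4561, 0.0653, 0.0285]
eef_rot: [[-1.0, -0.003, -0.001], [-0.003, 1.0, -0.001], [0.001, -0.001, -1.0]]
wrist_force: [-3.1, -2.0, 6.1]
gripper_width: -0.0002
grip_force: 2.6
```

```bash
python3 -m jog '[{"xyz":[0,0,1],"twist":[0,0,0]},{"xyz":[0,0,2],"twist":[0,0,0]},{"xyz":[0,0,2],"twist":[0,0,0]}]'
```

```text
t: 4.9
eef_pos: [0.4565, 0.065, 0.0268]
eef_rot: [[-1.0, -0.003, -0.0], [-0.003, 1.0, -0.001], [0.0, -0.001, -1.0]]
wrist_force: [-1.4, -4.6, 5.6]
gripper_width: 0.0002
grip_force: 3.0
```

B sinks at low force, so I'll press further.

```bash
python3 -m jog '[{"xyz":[0,0,1],"twist":[0,0,0]},{"xyz":[0,0,2],"twist":[0,0,0]},{"xyz":[0,0,3],"twist":[0,0,0]},{"xyz":[0,0,4],"twist":[0,0,0]},{"xyz":[0,0,4],"twist":[0,0,0]}]'
```

```text
t: 5.52
eef_pos: [0.457, 0.0649, 0.0244]
eef_rot: [[-1.0, -0.004, 0.0], [-0.004, 1.0, -0.002], [-0.0, -0.002, -1.0]]
wrist_force: [-7.7, -6.2, 18.8]
gripper_width: 0.0001
grip_force: 10.2
```

```bash
python3 -m jog '[{"xyz":[0,0,1],"twist":[0,0,0]},{"xyz":[0,0,2],"twist":[0,0,0]},{"xyz":[0,0,2],"twist":[0,0,0]}]'
```

```text
t: 5.9
eef_pos: [0.4571, 0.0649, 0.0241]
eef_rot: [[-1.0, -0.004, -0.001], [-0.004, 1.0, -0.002], [0.001, -0.002, -1.0]]
wrist_force: [-12.6, -6.7, 34.5]
gripper_width: -0.0001
grip_force: 17.6
```

B's stud sank to 24 mm with little force and then met a firm stop, so B is the rocking one. I'll lift, go behind it, open the fingers and look again.

```bash
python3 -m jog '[{"xyz":[0,0,-8],"twist":[0,0,0]},{"xyz":[0,0,-30],"twist":[0,0,0]},{"xyz":[0,0,-70],"twist":[0,0,0]},{"xyz":[40,26,-70],"twist":[0,0,0]},{"xyz":[71,46,-70],"twist":[0,0,0]},{"xyz":[71,46,-70],"twist":[0,0,0]},{"xyz":[71,46,-70],"twist":[0,0,0]},{"xyz":[71,46,-70],"twist":[0,0,0]}]' 0.75
cat >> h.py <<'E'
def discs():
    p,d=snapshot("top")
    m=camera_model("top");K=np.array(m["camera_matrix"]);R=np.array(m["attitude"]);e=np.array(m["eye"])
    v,u=np.mgrid[0:384,0:512]
    P=(np.stack([u,v,np.ones_like(u)],-1)@np.linalg.inv(K).T*d[...,None])@R.T+e
    z=P[...,2];g=p.max(2)
    n,lab,st,ce=cv2.connectedComponentsWithStats(((z>.02)&(z<.045)).astype(np.uint8))
    for i in range(1,n):
        if 300<st[i,4]<1500:
            c=w("top",ce[i],z=.03)
            k=(np.hypot(P[...,0]-c[0],P[...,1]-c[1])<.058)&(g<90)
            s=w("top",[u[k].mean(),v[k].mean()],z=.03) if k.sum() else c*0
            print(st[i,4],"c",np.round(c[:2],4),"stud",np.round(s[:2],4),k.sum())
    return p,d
E
python3 - <<'E'
from h import *
p,d=discs()
print(state()["gripper_width"])
q=[w("top",a,z=0)[:2] for a in((146.6,123.4),(338.7,128.1),(338.2,171.4),(145,167.2))]
print(np.round(q,3),np.mean(q,0))
f=(q[0]+q[3])/2;r=(q[1]+q[2])/2
for y in(.11,.13):print(y,f+(r-f)*(y-f[1])/(r[1]-f[1]))
E
```

```text
t: 6.9
eef_pos: [0.3865, 0.1112, 0.0906]
eef_rot: [[-1.0, -0.002, 0.001], [-0.002, 1.0, 0.0], [-0.001, 0.0, -1.0]]
wrist_force: [-0.1, -0.4, 0.0]
gripper_width: 0.0643
grip_force: 0.0
309 c [1.0169 0.5136] stud [1.0613 0.5248] 159
794 c [0.6624 0.2688] stud [0.6376 0.2867] 22
774 c [ 0.6561 -0.0668] stud [ 0.6595 -0.1131] 9
519 c [0.5538 0.532 ] stud [0. 0.] 0
788 c [ 0.4949 -0.2952] stud [ 0.4518 -0.2733] 18
783 c [ 0.4737 -0.0977] stud [ 0.5083 -0.13  ] 16
579 c [0.4844 0.1141] stud [0.4557 0.0858] 18
305 c [ 0.4444 -0.5455] stud [ 0.445  -0.5718] 59
801 c [0.4595 0.2901] stud [0.4157 0.2723] 14
799 c [ 0.3002 -0.2295] stud [ 0.2539 -0.2102] 15
0.06437306882045032
[[ 0.748  0.369]
 [ 0.716 -0.368]
 [ 0.549 -0.361]
 [ 0.579  0.377]] [0.64780672 0.00418028]
0.11 [0.65228827 0.11      ]
0.13 [0.65313529 0.13      ]
```

```bash
python3 -m jog '[{"xyz":[0,0,40],"twist":[0,0,0]},{"xyz":[0,0,70],"twist":[0,0,0]},{"xyz":[0,0,83],"twist":[0,0,0]},{"xyz":[0,0,83],"twist":[0,0,0]},{"xyz":[-8,0,83],"twist":[0,0,0]},{"xyz":[-14,0,83],"twist":[0,0,0]},{"xyz":[-20,0,83],"twist":[0,0,0]},{"xyz":[-26,0,83],"twist":[0,0,0]},{"xyz":[-34,0,83],"twist":[0,0,0]},{"xyz":[-42,0,83],"twist":[0,0,0]},{"xyz":[-50,0,83],"twist":[0,0,0]},{"xyz":[-60,0,83],"twist":[0,0,0]}]'
python3 - <<'E'
from h import *
p,d=discs()
q,_=snapshot("scene")
cv2.imwrite("pics/s2.png",cv2.resize(q[150:300,150:380,::-1],(800,522),interpolation=cv2.INTER_CUBIC))
E
```

```text
t: 8.45
eef_pos: [0.4457, 0.1114, 0.0071]
eef_rot: [[-1.0, -0.002, -0.0], [-0.002, 1.0, -0.0], [0.0, -0.0, -1.0]]
wrist_force: [-2.4, 0.5, 2.3]
gripper_width: 0.064
grip_force: 1.3
309 c [1.0158 0.5143] stud [1.0615 0.524 ] 154
794 c [0.6624 0.2689] stud [0.6402 0.2944] 18
781 c [ 0.656  -0.0668] stud [ 0.6604 -0.1118] 9
507 c [0.5531 0.5312] stud [0. 0.] 0
348 c [0.5366 0.11  ] stud [0.5143 0.1248] 35
788 c [ 0.4947 -0.2954] stud [ 0.4514 -0.2731] 16
791 c [ 0.4737 -0.0976] stud [ 0.5071 -0.1296] 15
320 c [ 0.4405 -0.5474] stud [ 0.441  -0.5739] 62
802 c [0.4595 0.2901] stud [0.4157 0.2723] 14
801 c [ 0.3    -0.2293] stud [ 0.2539 -0.2103] 14
379 c [0.2706 0.2336] stud [0.2659 0.2552] 11
```

View pics/s2.png

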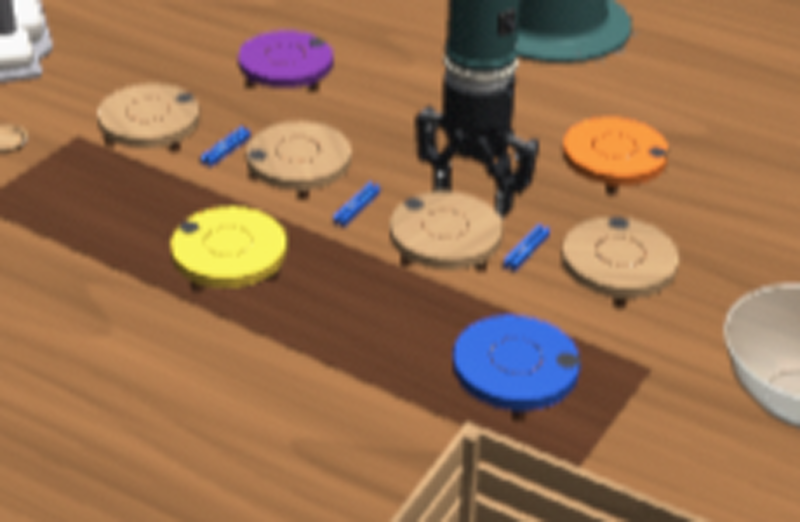

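The picture shows trivet B (crop ~(445,228)) level and cradled by both fingers, with the pegs clear on either side. I'll keep sliding.

```bash
python3 -m jog '[{"xyz":[-12,0,0],"twist":[0,0,0]},{"xyz":[-24,0,0],"twist":[0,0,0]},{"xyz":[-36,0,0],"twist":[0,0,0]},{"xyz":[-48,0,0],"twist":[0,0,0]},{"xyz":[-60,0,0],"twist":[0,0,0]},{"xyz":[-72,0,0],"twist":[0,0,0]},{"xyz":[-84,0,0],"twist":[0,0,0]},{"xyz":[-96,0,0],"twist":[0,0,0]},{"xyz":[-108,0,0],"twist":[0,0,0]},{"xyz":[-120,0,0],"twist":[0,0,0]},{"xyz":[-132,0,0],"twist":[0,0,0]},{"xyz":[-138,0,0],"twist":[0,0,0]}]'
python3 -m jog '[{"xyz":[-3,0,0],"twist":[0,0,0]},{"xyz":[-5,0,0],"twist":[0,0,0]},{"xyz":[-5,0,0],"twist":[0,0,0]},{"xyz":[10,0,0],"twist":[0,0,0]},{"xyz":[40,0,0],"twist":[0,0,0]},{"xyz":[70,0,-30],"twist":[0,0,0]},{"xyz":[70,0,-90],"twist":[0,0,0]},{"xyz":[120,0,-90],"twist":[0,0,0]},{"xyz":[160,0,-90],"twist":[0,0,0]},{"xyz":[160,0,-90],"twist":[0,0,0]}]'
python3 - <<'E'
from h import *
p,d=discs()
q,_=snapshot("scene")
cv2.imwrite("pics/s3.png",cv2.resize(q[150:300,150:380,::-1],(800,522),interpolation=cv2.INTER_CUBIC))
cv2.imwrite("pics/t3.png",cv2.resize(p[110:225,140:350,::-1],(800,438),interpolation=cv2.INTER_CUBIC))
E
```

```text
t: 10.05
eef_pos: [0.5844, 0.1119, 0.0074]
eef_rot: [[-1.0, -0.002, 0.001], [-0.002, 1.0, 0.0], [-0.001, 0.0, -1.0]]
wrist_force: [-2.6, 0.1, 0.5]
gripper_width: 0.0643
grip_force: 0.9
t: 11.3
eef_pos: [0.4193, 0.1111, 0.0963]
eef_rot: [[-1.0, -0.003, -0.002], [-0.003, 1.0, -0.0], [0.002, -0.0, -1.0]]
wrist_force: [1.0, 0.1, 0.9]
gripper_width: 0.064
grip_force: 0.0
301 c [1.0187 0.5094] stud [1.0616 0.5202] 169
790 c [0.6623 0.2691] stud [0.6371 0.2888] 20
779 c [ 0.6559 -0.0669] stud [ 0.6603 -0.1127] 11
789 c [0.6518 0.113 ] stud [0.6399 0.0696] 15
509 c [0.5539 0.531 ] stud [0. 0.] 0
797 c [ 0.4947 -0.2952] stud [ 0.4519 -0.2729] 16
787 c [ 0.4737 -0.0977] stud [ 0.5073 -0.1295] 16
306 c [ 0.4422 -0.5462] stud [ 0.4417 -0.5744] 65
734 c [0.4604 0.2945] stud [0.4182 0.2699] 15
800 c [ 0.3    -0.2295] stud [ 0.2536 -0.21  ] 14
```

View pics/t3.png

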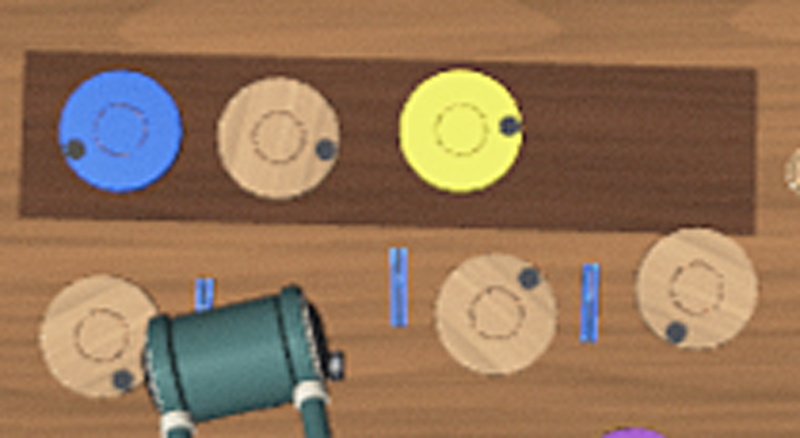

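Trivet B (crop (279,138)) is centred on the band and clear of blue and yellow; its stud is at (325,149), world (0.640, 0.069). Now I'll press it there.

```bash
python3 -m jog '[{"xyz":[-50,-10,0],"twist":[0,0,0]},{"xyz":[-105,-20,0],"twist":[0,0,0]},{"xyz":[-160,-31,0],"twist":[0,0,0]},{"xyz":[-200,-43,20],"twist":[0,0,0]},{"xyz":[-220,-43,45],"twist":[0,0,0]},{"xyz":[-220,-43,55],"twist":[0,0,0]},{"xyz":[-220,-43,55],"twist":[0,0,0]},{"xyz":[-220,-43,55],"twist":[0,0,0]}]' 0
```

```text
t: 12.4
eef_pos: [0.6433, 0.0692, 0.043]
eef_rot: [[-1.0, -0.003, 0.001], [-0.003, 1.0, 0.0], [-0.001, 0.0, -1.0]]
wrist_force: [-0.7, 1.2, 0.4]
gripper_width: 0.0002
grip_force: 0.0
```

```bash
python3 -m jog '[{"xyz":[0,0,6],"twist":[0,0,0]},{"xyz":[0,0,9],"twist":[0,0,0]},{"xyz":[0,0,11],"twist":[0,0,0]},{"xyz":[0,0,13],"twist":[0,0,0]},{"xyz":[0,0,15],"twist":[0,0,0]},{"xyz":[0,0,17],"twist":[0,0,0]},{"xyz":[0,0,18],"twist":[0,0,0]},{"xyz":[0,0,18],"twist":[0,0,0]}]'
```

```text
t: 13.4
eef_pos: [0.644, 0.0678, 0.0253]
eef_rot: [[-1.0, -0.003, 0.001], [-0.003, 1.0, -0.002], [-0.001, -0.002, -1.0]]
wrist_force: [-1.2, -4.2, 5.2]
gripper_width: 0.0
grip_force: 3.0
```

```bash
python3 -m jog '[{"xyz":[0,0,1],"twist":[0,0,0]},{"xyz":[0,0,2],"twist":[0,0,0]},{"xyz":[0,0,3],"twist":[0,0,0]},{"xyz":[0,0,4],"twist":[0,0,0]},{"xyz":[0,0,5],"twist":[0,0,0]},{"xyz":[0,0,5],"twist":[0,0,0]}]'
```

```text
t: 14.15
eef_pos: [0.6443, 0.0676, 0.0244]
eef_rot: [[-1.0, -0.003, 0.001], [-0.003, 1.0, -0.002], [-0.001, -0.002, -1.0]]
wrist_force: [-11.5, -6.7, 27.1]
gripper_width: 0.0002
grip_force: 14.0
```

The stud is down at the firm stop again. I'll release slowly, retreat and check.

```bash
python3 -m jog '[{"xyz":[0,0,-4],"twist":[0,0,0]},{"xyz":[0,0,-8],"twist":[0,0,0]},{"xyz":[0,0,-14],"twist":[0,0,0]},{"xyz":[0,0,-40],"twist":[0,0,0]},{"xyz":[0,0,-90],"twist":[0,0,0]},{"xyz":[60,0,-120],"twist":[0,0,0]},{"xyz":[120,0,-120],"twist":[0,0,0]},{"xyz":[180,0,-120],"twist":[0,0,0]},{"xyz":[200,0,-120],"twist":[0,0,0]},{"xyz":[200,0,-120],"twist":[0,0,0]},{"xyz":[200,0,-120],"twist":[0,0,0]},{"xyz":[200,0,-120],"twist":[0,0,0]}]'
python3 - <<'E'
from h import *
p,d=discs()
q,_=snapshot("scene")
cv2.imwrite("pics/s4.png",cv2.resize(q[150:300,150:380,::-1],(800,522),interpolation=cv2.INTER_CUBIC))
E
```

```text
t: 15.65
eef_pos: [0.4448, 0.0686, 0.1395]
eef_rot: [[-1.0, -0.002, 0.001], [-0.002, 1.0, 0.0], [-0.001, 0.0, -1.0]]
wrist_force: [-0.5, 0.3, 0.1]
gripper_width: 0.0002
grip_force: 0.0
318 c [1.0193 0.5103] stud [1.0617 0.5215] 167
793 c [0.6624 0.2687] stud [0.6381 0.2931] 20
779 c [ 0.6563 -0.0672] stud [ 0.6599 -0.1123] 11
792 c [0.6534 0.1161] stud [0.6408 0.0723] 14
524 c [0.5543 0.5327] stud [0. 0.] 0
788 c [ 0.4948 -0.2951] stud [ 0.4519 -0.2734] 16
785 c [ 0.4738 -0.0978] stud [ 0.5077 -0.1299] 17
309 c [ 0.4414 -0.5465] stud [ 0.4424 -0.5741] 65
803 c [0.4598 0.2897] stud [0.4157 0.2723] 14
796 c [ 0.2999 -0.2295] stud [ 0.2544 -0.21  ] 16
601 c [0.2774 0.2207] stud [0.2657 0.2562] 14
```

View pics/s4.png

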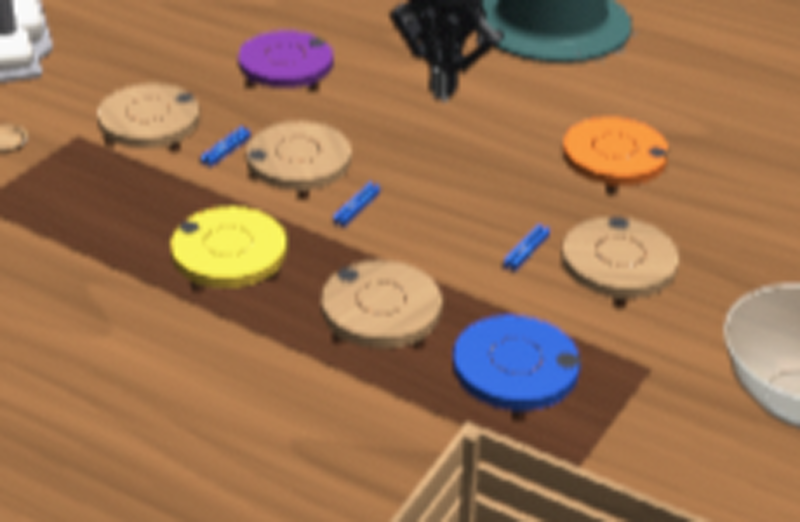

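The trivet (crop (382,300)) stands level on the band, the others haven't moved, and the gripper is clear.

```bash
python3 -c "
from station import *
print(job_done())"
```

```text
the job is handed in; nothing more can be done
None
```

I handed the job in at about 16 s: the rocking trivet, second from the left, was slid back onto the band, pressed there again (its stud sank to about 24 mm both times), and left level with the other three unmoved; no verdict came back.

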